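# Clear the curling board and set up the next cheese

## Robot

A 6-joint arm with a two-finger parallel gripper is mounted at the origin on the work surface. World frame = base frame: x ahead of the robot, y to its left, z up, the work surface at z = 0. Lengths are in m, angles in degrees, forces in N, time in s.
With the tool pointing down it reaches from about 0.275 to 1 m from the base axis. Payload 8.4 kg.
Tool frame: the origin (TCP) lies midway between the tips of the shut fingers; the grasp point (between the pads) lies 19 mm behind it (bot.pinch_z is the distance from the TCP to the grasp point, in m); z points along the fingers, y is the line along which they close (so a half turn about z gives the same grasp; the last joint's range is limited). The gripper opens to 85 mm and grips with 20 to 120 N. Pads are 22 mm wide; open, the fingers measure 114 mm over their backs; the gripper's body (76 mm by 85 mm) begins 54 mm behind the grasp point. The pads swing forward as they close: fully open they stand 13 mm farther back than shut.
Start: joints at [-68.606, 20.225, 93.587, -0, 66.188, -0.138], TCP at [0.229, -0.581, 0.195] pointing down, gripper open.
Joint ranges: [-150.9, 150.9], [-52.94, 120.26], [3.33, 152.33], [-74.26, 254.26], [0, 154.13], [-172.89, 172.89]. Speed limits (degrees/s): [127.2, 127.2, 159.86, 180, 180, 180].

## Interface

Orientations are given as a 3x3 rotation matrix whose columns are the frame's x, y, z axes.
In Python, from rig import bot gives the robot as it stands. Calls block until the motion is done:
- bot.goto(position, orientation): joint-space move of the TCP to a pose.
- bot.move_straight(position, rot=None, feed=0.15): straight line of the TCP; rot=None keeps the orientation; feed is the mean speed in m/s.
- bot.set_joints(angles): joint-space move.
- bot.open_gripper() and bot.close(f_grip=None): open the fingers fully, or close them until they stop; f_grip is the grip in N (None keeps the last).
- bot.sleep(seconds).
- bot.ik(position, orientation): joint angles nearest the present ones, or None.
- bot.get_obs(): the state.
- bot.get_image(name): name is "scene" or "top" or "wrist"; returns the picture (480x640x3 uint8, red, green, blue); there is no depth.
- bot.camera_model(name): a dict with "camera_matrix" (3x3 intrinsics, pixels), "world_from_camera" (4x4, takes a point from camera to world coordinates). Camera axes: x right, y down, z forward; pixel columns grow to the right and rows downward; lengths in m; the calibration is good to about 2 mm. A picture is of the moment at which its call begins: read the wrist's pose just before it. camera_model takes no time and is no camera call; for the wrist camera it gives the pose at the moment of the call.
A pose or a line that the arm cannot do raises bot.MotionError and nothing moves.
- bot.sign_off(): hands the job in; it is judged then, once.
The state is a dict: "clock": time; "q": joint angles; "joint_velocities": joint speeds; "effort": joint torques, N m; "position": TCP position; "orientation": TCP orientation; "ft_force": force on the tool from outside, world axes, zero at the start; "ft_torque": the same for the moment, N m; "grip_width": finger opening in m; "finger_force": force on a finger pad.
Only numpy, scipy, OpenCV 4.12 (cv2) and the standard library are available. Lean on these libraries where they do the work, as an engineer would, in place of code of your own. Each camera call takes 0.05 s, during which the arm holds its last target. There are 200 camera calls.

## Task

Get the cheese-curling board ready for the next customer: with the scraper block, wipe all the loose rind chips along the marble into the crumb well at the board's open end, pushing them only with the scraper and never touching a chip with the fingers. Then stand the scraper back upright in the middle of its steel rest, slide the small pierced cheese down the spindle until it lies flat on the marble, and last fit the curling blade's hub over the spindle so that it lies flat on the cheese. Leave the other cheeses where they are.

Things in the scene. Friction and masses are not known exactly. Their poses are not given: they have to be found in the camera images.
- board: Fixed curling board; origin on the table, x across, y along. Marble bed x -75..75, y -150..187 mm, top 36 above the table. Wooden fences 8 thick, top 14 over the bed, on both long sides and the +y end; at the open -y end the bed drops to the crumb well (y -150..-232, outer walls 50 above the table). Steel spindle at (0, 130). Chips start on the bed at y -115..55 mm.
- well (a point): Centre of the crumb well's floor, 4 mm above the table; the well is 150 (board x) by 82 (board y) mm, 32 deep below the bed. Axes as the board's.
- bed_edge (a point): Middle of the bed's open -y edge, over which chips fall into the well; at the bed's top, 36 mm above the table.
- spindle_foot (a point): Foot of the spindle, on its axis at the bed's top (36 mm above the table). The spindle is 12 mm in diameter and 52 high above this point, its last 6 mm tapering to 6 mm. Axes as the board's.
- rest: Fixed plain steel plate on the table, 130 (x) by 84 (y), 6 mm thick: the scraper's rest. Origin under its centre on the table.
- scraper: Loose scraper block, about 220 g, standing on its rest. Steel foot 90 (its x) by 46 (y) by 16 high; on it an upright wooden grip bar 70 (x) by 20 (y) mm, from 16 to 56 mm high, to be pinched across its 20 mm. Origin: centre of the foot's underside.
- cheese: Loose small cream-coloured cheese, a round drum 62 mm in diameter and 30 high, with a 16 mm hole right through its axis; about 140 g, firm. Lies flat on the table. Origin: centre of its underside.
- blade: Loose curling blade, 120 g: steel hub 30 mm diameter, 24 high, 16 mm through hole (along z); origin: centre of the hub's underside. A flat blade 24 wide, 4 thick reaches to x=59 mm; the other way a 4 thick arm leads to a wooden knob 18 diameter, 24 high at x=-47 mm. All undersides level. Lies flat on the table; pinch the hub from above across its y.
- chip0: Loose brown rind chip 26 x 18 x 8 mm, 10 g, on the board's bed; may be absent. Origin: centre of its underside.
- chip1: Loose brown rind chip 24 x 16 x 8 mm, 10 g, on the board's bed; may be absent. Origin: centre of its underside.
- chip2: Loose brown rind chip 22 x 20 x 8 mm, 10 g, on the board's bed; may be absent. Origin: centre of its underside.
- chip3: Loose brown rind chip 26 x 14 x 8 mm, 10 g, on the board's bed; may be absent. Origin: centre of its underside.
- chip4: Loose brown rind chip 20 x 18 x 8 mm, 10 g, on the board's bed; may be absent. Origin: centre of its underside.
- chip5: Loose brown rind chip 24 x 20 x 8 mm, 10 g, on the board's bed; may be absent. Origin: centre of its underside.
- pyramid: Bystander: grey ash-coated truncated cone cheese, 72 dia x 60 high mm. Origin: centre of its underside. Leave it alone.
- drum: Bystander: cream drum cheese with no hole, 74 dia x 45 high mm. Origin: centre of its underside. Leave it alone.
- ashdrum: Bystander: grey drum cheese, 70 dia x 40 high mm. Origin: centre of its underside. Leave it alone.
- brick: Bystander: pinkish brick cheese, 85 x 60 x 45 high mm. Origin: centre of its underside. Leave it alone.
- wheel: Bystander: ochre wheel cheese, 116 dia x 40 high mm. Origin: centre of its underside. Leave it alone.
- slab: Bystander: cream slab of cheese, 70 x 50 x 35 high mm. Origin: centre of its underside. Leave it alone.

How it is judged:
By the outcome, as a careful person would: the job done as asked, in the order asked, and still so for the second after the job is handed in, with the robot touching nothing.
Of chip0, chip1, chip2, chip3, chip4, chip5 only 4 to 6 are there at a start; the rules pass over those that are not, and their reading is None.
At some moment in a run one of scraper, cheese, blade may be knocked a few centimetres aside while the robot is not near it.
Once in a run the grip may slacken for a moment while it holds something.
It also fails if it takes over 200 s, if anything falls off the work surface, if the arm or the gripper's body presses on something with over 40 N, if the wrist force passes 120 N, or if a joint passes its speed limit or range.

## Working session

There is one attempt and no reset: what is moved stays moved. The work goes in short steps, each a Python script; the robot and the scene stay as the last script left them, time stands still between calls to the robot, and variables do not carry over. Pictures are saved under pics/ and viewed, at most 14 in all, crops included, and the job is handed in when it is done.

```bash
ls; mkdir -p pics
python3 - <<'E'
from rig import bot
import cv2, numpy as np
for n in ("top","scene"):
    im=bot.get_image(n); cv2.imwrite(f"pics/{n}0.png",im[:,:,::-1])
    m=bot.camera_model(n); print(n,np.round(m["camera_matrix"],1).tolist(),np.round(m["world_from_camera"],3).tolist())
o=bot.get_obs(); print({k:np.round(v,3).tolist() for k,v in o.items()},bot.pinch_z)
m=bot.camera_model("wrist");print(np.round(m["world_from_camera"],3).tolist(), m["camera_matrix"])
E
```

```text
pics
top [[442.0, 0.0, 321.1], [0.0, 442.0, 241.4], [0.0, 0.0, 1.0]] [[-0.003, -0.996, 0.088, 0.418], [-1.0, 0.003, -0.001, 0.01], [0.001, -0.088, -0.996, 1.175], [0.0, 0.0, 0.0, 1.0]]
scene [[433.6, 0.0, 322.0], [0.0, 433.6, 243.8], [0.0, 0.0, 1.0]] [[0.216, 0.71, -0.67, 1.167], [0.976, -0.162, 0.144, -0.131], [-0.006, -0.685, -0.728, 0.75], [0.0, 0.0, 0.0, 1.0]]
{'clock': 0.1, 'q': [-68.606, 20.258, 93.626, -0.0, 66.186, -0.137], 'joint_velocities': [-0.029, -0.021, -0.065, -0.042, -0.031, 0.104], 'effort': [-0.0, -60.636, -34.282, 0.0, 0.004, -0.0], 'position': [0.229, -0.581, 0.194], 'orientation': [[0.93, 0.367, -0.0], [0.367, -0.93, 0.001], [-0.0, -0.001, -1.0]], 'ft_force': [0.284, 0.834, -0.377], 'ft_torque': [0.046, 0.011, -0.058], 'finger_force': 0.0, 'grip_width': 0.085} 0.0187
[[0.366, -0.882, -0.295, 0.306], [-0.93, -0.348, -0.116, -0.552], [-0.001, 0.317, -0.948, 0.373], [0.0, 0.0, 0.0, 1.0]] [[386.68812398   0.         321.21029954]
 [  0.         386.68812398 239.91423123]
 [  0.           0.           1.        ]]
```

View pics/top0.png

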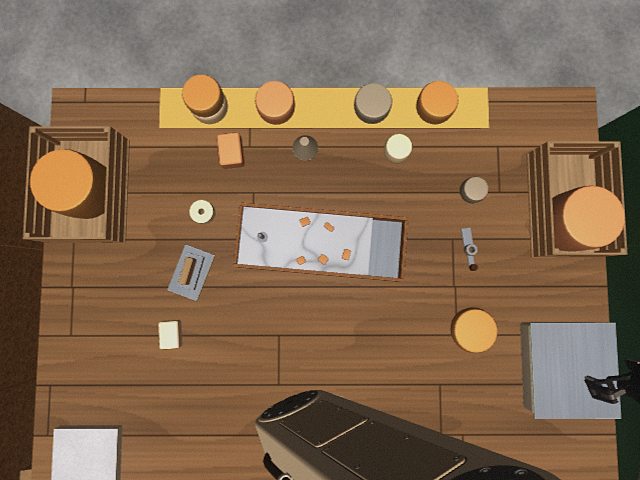

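View pics/scene0.png

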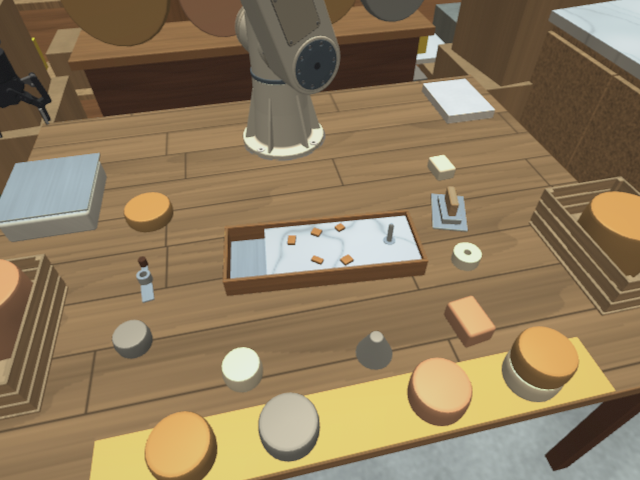

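```bash
cat > h.py <<'E'
from rig import bot
import cv2, numpy as np, json
def R(a):
    c,s=np.cos(np.radians(a)),np.sin(np.radians(a)); return np.array([[c,s,0],[s,-c,0],[0,0,-1.]])
def snap(n="wrist",f=None):
    m=bot.camera_model(n); im=bot.get_image(n)
    K,T=np.array(m["camera_matrix"]),np.array(m["world_from_camera"])
    if f:
        cv2.imwrite(f"pics/{f}.png",im[:,:,::-1]); np.savez(f"pics/{f}.npz",K=K,T=T)
    return im,K,T
def load(f):
    d=np.load(f"pics/{f}.npz"); return cv2.imread(f"pics/{f}.png")[:,:,::-1],d["K"],d["T"]
def ray(p,K,T):
    d=np.linalg.solve(K,np.array([p[0],p[1],1.])); d=T[:3,:3]@d; return T[:3,3],d/np.linalg.norm(d)
def plane(p,K,T,z):
    c,d=ray(p,K,T); return c+d*(z-c[2])/d[2]
def tri(obs): # [(pix,K,T),...] -> least-squares point, residual mm
    A=np.zeros((3,3));b=np.zeros(3);L=[]
    for p,K,T in obs:
        c,d=ray(p,K,T);M=np.eye(3)-np.outer(d,d);A+=M;b+=M@c;L.append((c,M))
    x=np.linalg.solve(A,b); return x,1e3*max(np.linalg.norm(M@(x-c)) for c,M in L)
def proj(P,K,T):
    q=np.linalg.inv(T)@np.append(P,1); q=K@q[:3]; return q[:2]/q[2]
def blobs(im,mask,amin=60):
    n,l,s,c=cv2.connectedComponentsWithStats(mask.astype(np.uint8)); return [(s[i,4],c[i],l==i) for i in range(1,n) if s[i,4]>=amin]
def view(P,a,z,f): # put point P near picture centre, tool yaw a, TCP height z
    H=z+.179-P[2]; u=R(a)[:,0]; t=np.array([P[0],P[1],0])-u*(.082-.335*H); t[2]=z
    bot.goto(t,R(a)); return snap("wrist",f)
E
python3 - <<'E'
from h import *
im,K,T=snap("top","top1")
for n,p,z in [("spindle_foot",(262,238),.036),("cheese",(202,211),.03),("scraper",(190,272),.05),("blade",(471,249),.024),("b_tl",(243,206),.036),("b_tr",(371,216),.036),("b_br",(369,276),.036),("b_bl",(239,264),.036)]:
    print(n,np.round(plane(p,K,T,z),3))
for a in (90,0,180,-90):
    print(a,[bot.ik([x,y,.3],R(a)) is not None for x,y in ((.45,.1),(.45,-.1),(.42,.3),(.42,-.3))])
E
```

```text
spindle_foot [0.528 0.162 0.036]
cheese [0.6  0.32 0.03]
scraper [0.441 0.342 0.05 ]
blade [ 0.499 -0.382  0.024]
b_tl [0.612 0.212 0.036]
b_tr [ 0.585 -0.121  0.036]
b_br [ 0.43  -0.114  0.036]
b_bl [0.461 0.22  0.036]
90 [True, True, True, True]
0 [True, True, True, True]
180 [True, True, True, True]
-90 [True, True, True, True]
```

Run:
```python
from h import *
view((.52,.02,.036),90,.30,"c1")
view((.52,.25,.036),90,.28,"a1")
view((.52,.25,.036),0,.28,"a2")
print(bot.get_obs()["clock"])
```

```text
5.1
```

View pics/a1.png

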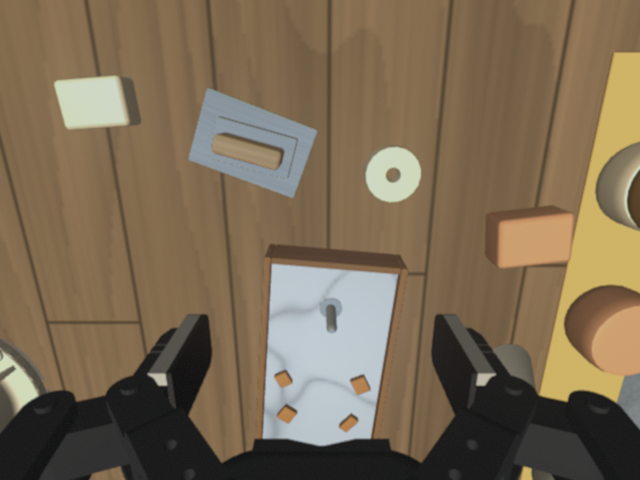

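View pics/a2.png

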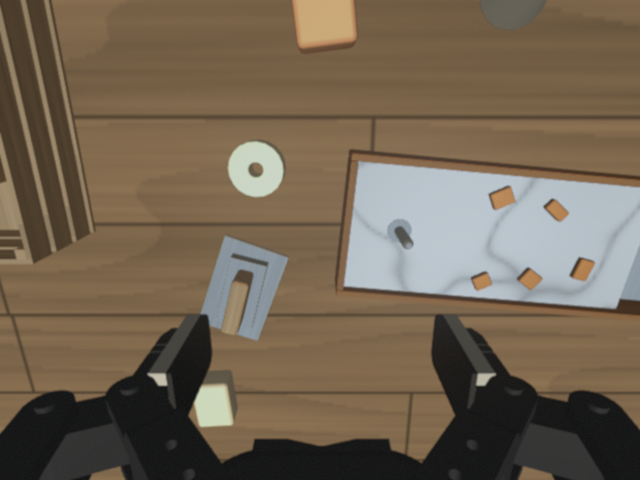

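View pics/c1.png

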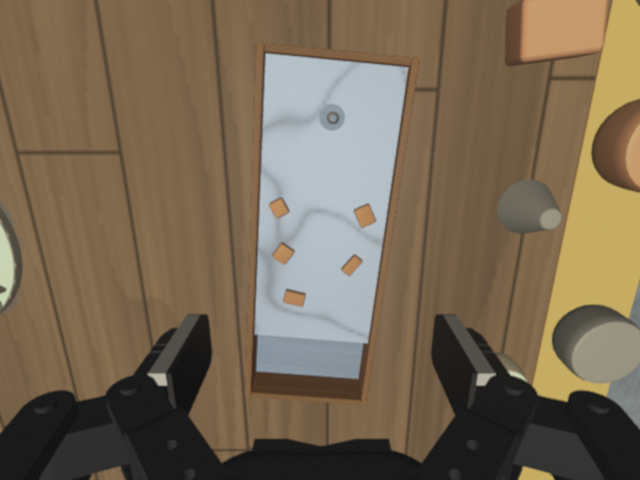

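Run:
```python
from h import *
a1,a2=load("a1")[0],load("a2")[0]
def cr(im,x,y,s): return cv2.resize(im[y:y+s*3//4,x:x+s],(400,300),interpolation=cv2.INTER_CUBIC)
M=np.vstack([np.hstack([cr(a1,185,85,140),cr(a2,180,235,140)]),np.hstack([cr(a1,301,295,60),cr(a2,375,210,60)])])
cv2.imwrite("pics/m1.png",M[:,:,::-1])
```

```text
(no output)
```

View pics/m1.png

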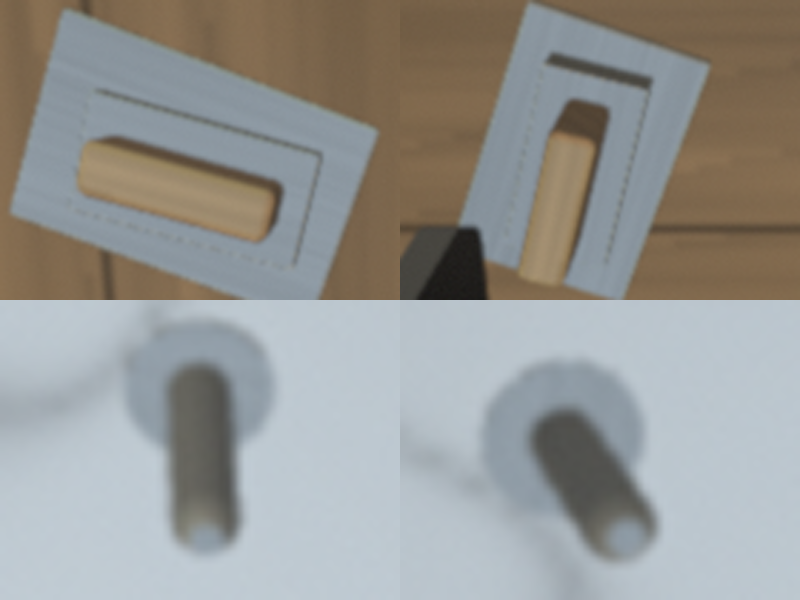

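```bash
cat >> h.py <<'E'
def hsv(im): return cv2.cvtColor(np.ascontiguousarray(im),cv2.COLOR_RGB2HSV).astype(int)
def cheese_hole(V,approx): # outline blob of the cream drum near approx; returns hole centroid pixel
    im,K,T=V; h=hsv(im); p=proj(approx,K,T)
    m=(h[...,1]<75)&(h[...,2]>150)&(h[...,0]>20)&(h[...,0]<60)
    b=[x for x in blobs(im,m,300) if np.hypot(*(x[1]-p))<60]
    if not b: return None
    k=max(b,key=lambda x:x[0])[2].astype(np.uint8)
    c,hi=cv2.findContours(k,cv2.RETR_CCOMP,cv2.CHAIN_APPROX_NONE)
    hs=[c[i] for i in range(len(c)) if hi[0][i][3]>=0 and cv2.contourArea(c[i])>15]
    if not hs: return None
    q=max(hs,key=cv2.contourArea); M=cv2.moments(q); return np.array([M["m10"]/M["m00"],M["m01"]/M["m00"]])
def grip_top(V,approx):
    im,K,T=V; h=hsv(im); p=proj(approx,K,T)
    m=(h[...,0]>8)&(h[...,0]<25)&(h[...,1]>60)&(h[...,2]>138)
    m=cv2.morphologyEx(m.astype(np.uint8),cv2.MORPH_OPEN,np.ones((3,3)))
    b=[x for x in blobs(im,m,200) if np.hypot(*(x[1]-p))<40]
    k=max(b,key=lambda x:x[0])[2].astype(np.uint8)
    c=cv2.findContours(k,cv2.RETR_EXTERNAL,cv2.CHAIN_APPROX_NONE)[0][0]
    return cv2.minAreaRect(c),cv2.boxPoints(cv2.minAreaRect(c))
E
python3 - <<'E'
from h import *
A1,A2,C1=load("a1"),load("a2"),load("c1")
def t(p,q,V=A1,W=A2): x,r=tri([(p,*V[1:]),(q,*W[1:])]); return np.round(x*1e3,1),round(r,1)
print("spindle top",t((331.75,330.7),(409.2,245.7)))
print("grip manual",t((247.3,151.9),(235,308.5)))
ga,gb=grip_top(A1,(.441,.342,.06)),grip_top(A2,(.441,.342,.06)); print(ga[0],gb[0],t(ga[0][0],gb[0][0]))
for V,g in((A1,ga),(A2,gb)):
    P=np.array([plane(p,*V[1:],.062)*1e3 for p in g[1]]); e=np.roll(P,-1,0)-P; L=np.linalg.norm(e,axis=1); i=L.argmax(); print(L.round(1),"long yaw",np.degrees(np.arctan2(e[i,1],e[i,0]))%180)
ha,hb=[cheese_hole(V,(.6,.32,.03)) for V in(A1,A2)]; print("hole",ha,hb,t(ha,hb))
# bed +y corners c1 vs a2
print("cornerTL",t((265,54),(346,286),C1,A2),"TR",t((408,67),(357,162),C1,A2))
for n,p in dict(TL=(265,54),TR=(408,67),BR=(369,343),BL=(256,335),sp=(333,117)).items(): print(n,(plane(p,*C1[1:],.036)*1e3).round(1))
for V,q in((A1,[(207,88),(317,130),(293,197),(189,160)]),(A2,[(225,236),(288,258)])):
    print("rest",[(plane(p,*V[1:],.006)[:2]*1e3).round(1).tolist() for p in q])
E
```

```text
spindle top (array([532.5, 159.2,  88.4]), np.float64(0.4))
grip manual (array([446. , 348.7,  60.2]), np.float64(0.8))
((245.40567016601562, 151.83018493652344), (68.54290771484375, 17.856870651245117), 15.94539737701416) ((234.15728759765625, 308.15167236328125), (15.665212631225586, 52.24235916137695), 12.994616508483887) (array([444.6, 349.4,  58.4]), np.float64(0.3))
[17.9 67.3 18.1 68.3] long yaw 163.92992493664005
[68.1 17.4 68.3 18.3] long yaw 164.84670512705551
hole [392.76007866 174.70993117] [255.11141304 169.50271739] (array([600.8, 321.3,  29.6]), np.float64(0.1))
cornerTL (array([464.4, 220.1,  41.6]), np.float64(1.3)) TR (array([611. , 209.5,  42. ]), np.float64(0.9))
TL [462.9 222.   36. ]
TR [612.7 209.3  36. ]
BR [ 584.3 -126.7   36. ]
BL [ 434.9 -114.2   36. ]
sp [534.2 159.3  36. ]
rest [[396.7, 412.3], [516.6, 368.0], [487.7, 291.1], [368.5, 334.7]]
rest [[516.0, 366.9], [487.0, 290.1]]
```

```bash
cat >> h.py <<'E'
PSI=-4.8; EX=np.array([np.cos(np.radians(PSI)),np.sin(np.radians(PSI)),0]); EY=np.array([-EX[1],EX[0],0])
SP=np.array([.5327,.1591,.036]); O=SP-.130*EY
def B(x,y,z): return O*[1,1,0]+EX*x/1e3+EY*y/1e3+[0,0,z]   # board mm -> world m, z world
def toB(P): d=np.asarray(P)-O; return np.array([d@EX,d@EY])*1e3
def chips(V,z=.044):
    im,K,T=V; h=hsv(im)
    m=(h[...,0]>5)&(h[...,0]<20)&(h[...,1]>130)&(h[...,2]>120); out=[]
    for a,c,k in blobs(im,m,25):
        ys,xs=np.nonzero(k); b=np.array([toB(plane(p,K,T,z)) for p in zip(xs,ys)])
        q=b.mean(0)
        if abs(q[0])<75 and -235<q[1]<187 and np.ptp(b,0).max()<60: out.append((a,q.round(0).tolist(),b.min(0).round(0).tolist(),b.max(0).round(0).tolist()))
    return out
def st(): o=bot.get_obs(); return o["clock"],np.round(1e3*np.array(o["position"]),1).tolist(),np.round(o["ft_force"],1).tolist(),round(o["grip_width"]*1e3,1),round(float(o["finger_force"]),1)
E
python3 - <<'E'
from h import *
for c in chips(load("c1")): print(c)
# recheck scraper, then grasp
V=view((.445,.349,.05),-15.7,.26,"s1")
r,b=grip_top(V,(.445,.349,.062)); P=plane(r[0],*V[1:],.061); print("grip",P.round(4))
g=np.array([P[0],P[1],.0275])
if np.hypot(P[0]-.445,P[1]-.349)<.006:
    g[:2]=(g[:2]+[.445,.349])/2
    bot.goto(g+[0,0,.09],R(-15.7)); bot.move_straight(g,feed=.08); print(st())
    bot.close(80); print(st()); bot.move_straight(g+[0,0,.11],feed=.12); print(st())
E
```

```text
grip [0.4466 0.3488 0.061 ]
(7.6417, [446.2, 349.2, 28.0], [0.6, -0.3, -0.2], 85.5, 0.0)
(8.4083, [445.8, 348.9, 27.5], [0.3, 0.3, -0.1], 0.0, 0.0)
(9.475, [445.4, 348.5, 136.8], [-0.1, 0.3, -0.4], 0.3, 0.0)
```

Run:
```python
from h import *
bot.open_gripper()
V=view((.445,.349,.05),-15.7,.26,"s2")
b,_=grip_top(V,(.445,.349,.062)); print(b)
im=load("c1")[0]; h=hsv(im); print(h[208,279],h[215,365],h[265,352])
M=np.hstack([cv2.resize(load(f)[0],(400,300)) for f in("s1","s2")]); cv2.imwrite("pics/m2.png",M[:,:,::-1])
```

```text
((320.5, 243.0), (60.0, 17.0), 90.0)
[ 15 125 185] [ 15 126 178] [ 15 126 178]
```

View pics/m2.png

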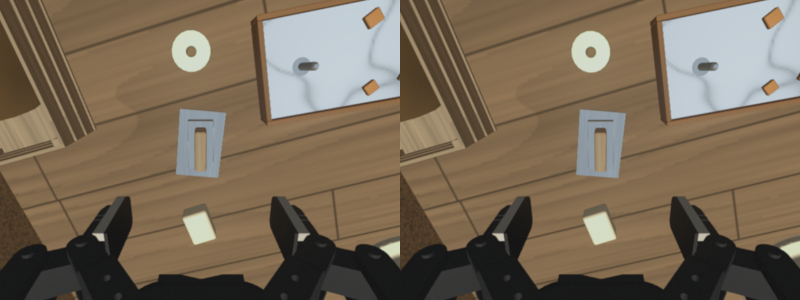

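Run:
```python
from h import *
bot.close(40)
bot.goto([.36,.16,.08],R(-15.7)); V=snap("wrist","f1"); print(st())
bot.move_straight([.36,.16,.006],feed=.1); f0=bot.get_obs()["ft_force"][2]; print(st())
z=.006
try:
    while z>-.045:
        z-=.002; bot.move_straight([.36,.16,z],feed=.03)
        f=bot.get_obs()["ft_force"][2]-f0
        if abs(f)>2.5: print("contact",z,f,st()); break
except bot.MotionError as e: print(e,z)
bot.move_straight([.36,.16,.1],feed=.15); print(st())
cv2.imwrite("pics/f1c.png",V[0][200:480,160:480,::-1])
```

```text
(12.8167, [362.0, 161.1, 80.9], [0.5, -0.3, 0.3], 0.2, 0.0)
(13.7083, [360.4, 160.2, 6.3], [0.2, -0.5, -0.3], -0.0, 0.0)
contact -0.03800000000000002 36.348716066954836 (19.2083, [360.1, 160.1, -36.7], [-5.9, -2.4, 36.0], 0.4, 18.5)
(20.275, [359.5, 159.8, 99.3], [-0.9, -0.9, 0.8], 0.2, 0.0)
```

View pics/f1c.png

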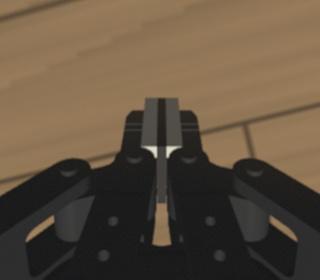

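```bash
sed -i 's/h\[...,1\]>130)&(h\[...,2\]>120/h[...,1]>105)\&(h[...,2]>120/' h.py
cat >> h.py <<'E'
DZ=.0362  # real finger tips stand this much behind the reported TCP
def pos(p,tip): return np.array([p[0],p[1],tip-DZ])
def lower(p,a_z,stop,step=.0005,fmax=3.,feed=.02): # step down (reported z) from a_z till force rises
    z=a_z; bot.move_straight([p[0],p[1],z],feed=.05); bot.sleep(.1); f0=bot.get_obs()["ft_force"][2]
    while z>stop:
        z-=step; bot.move_straight([p[0],p[1],z],feed=feed); f=bot.get_obs()["ft_force"][2]-f0
        if f>fmax: return z,f
    return z,None
E
python3 - <<'E'
from h import *
for c in chips(load("c1")): print(c)
bot.open_gripper(); p=(.4455,.3490)
bot.goto(pos(p,.12),R(-15.7)); bot.move_straight(pos(p,.029),feed=.1); print(st())
bot.close(80); print(st()); bot.move_straight(pos(p,.15),feed=.12); bot.sleep(.2); print(st())
E
```

```text
(np.int32(204), [-52.0, 26.0], [-62.0, 16.0], [-42.0, 36.0])
(np.int32(272), [48.0, 25.0], [36.0, 12.0], [59.0, 38.0])
(np.int32(227), [-45.0, -30.0], [-56.0, -41.0], [-34.0, -18.0])
(np.int32(178), [39.0, -38.0], [28.0, -50.0], [49.0, -26.0])
(np.int32(215), [-28.0, -88.0], [-40.0, -97.0], [-16.0, -79.0])
(22.9583, [445.9, 349.3, -6.7], [-0.7, 0.9, 1.6], 85.6, 0.0)
(23.575, [445.7, 349.2, -6.9], [-0.2, -0.6, 4.7], 19.2, 78.8)
(24.9333, [445.2, 348.8, 113.1], [1.0, -0.1, -2.2], 19.0, 78.1)
```

```bash
cat > sweep.py <<'E'
from h import *
def sweep(x,y0=75,y1=-135):
    p=B(x,y0,0); bot.goto(pos(p,.16),R(PSI)); bot.move_straight(pos(p,.075),feed=.12)
    z,f=lower(p,.0625-DZ,.0535-DZ); print("bed contact",z+DZ,f)
    q=B(x,y1,0); bot.move_straight([q[0],q[1],z+.0003],feed=.09); print(st())
    bot.sleep(.2); bot.move_straight(pos(q,.14),feed=.15); print(st())
E
python3 - <<'E'
from sweep import *
sweep(-28); snap("top","t2")
sweep(28)
p=B(0,60,0); bot.goto(pos(p,.24),R(PSI)); V=snap("wrist","w3"); snap("top","t3"); 
for c in chips(V): print(c)
print(st())
E
```

```text
bed contact 0.059 7.1754988965890485
(31.5, [482.4, -103.1, 23.1], [-0.3, 0.2, 5.4], 19.1, 79.1)
(32.3917, [481.9, -102.4, 103.0], [0.3, -0.5, -2.2], 19.4, 78.1)
bed contact 0.059 5.737568732459833
(38.9083, [538.1, -107.9, 23.1], [-0.5, 1.3, 4.6], 18.9, 79.1)
(39.8, [537.6, -107.4, 103.0], [0.9, 0.6, -2.1], 18.9, 78.4)
(np.int32(467), [42.0, -159.0], [34.0, -169.0], [50.0, -149.0])
(np.int32(302), [22.0, -162.0], [17.0, -173.0], [27.0, -151.0])
(np.int32(391), [-5.0, -162.0], [-12.0, -173.0], [2.0, -150.0])
(np.int32(339), [-26.0, -157.0], [-34.0, -166.0], [-19.0, -148.0])
(np.int32(78), [-50.0, -148.0], [-57.0, -150.0], [-43.0, -146.0])
(np.int32(191), [-68.0, 59.0], [-70.0, 34.0], [-66.0, 83.0])
(40.7833, [526.4, 88.0, 202.5], [1.2, 0.5, -2.3], 19.1, 78.3)
```

View pics/w3.png

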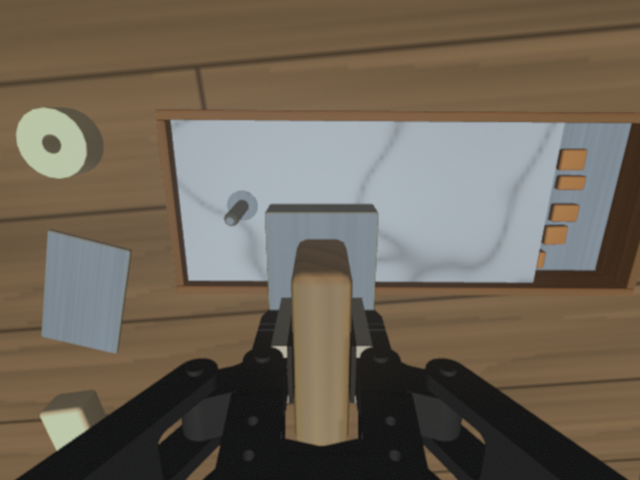

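Run:
```python
from h import *
for f in("t3",):
    V=load(f)
    print([c for c in chips(V,.012) if c[1][1]<-120])
M=cv2.resize(V[0][190:290,220:420],(800,400),interpolation=cv2.INTER_CUBIC); cv2.imwrite("pics/t3c.png",M[:,:,::-1])
```

```text
[(np.int32(63), [37.0, -177.0], [28.0, -190.0], [47.0, -166.0]), (np.int32(45), [15.0, -181.0], [8.0, -192.0], [21.0, -170.0]), (np.int32(58), [-15.0, -180.0], [-23.0, -193.0], [-6.0, -169.0]), (np.int32(56), [-38.0, -175.0], [-47.0, -185.0], [-29.0, -166.0])]
```

View pics/t3c.png

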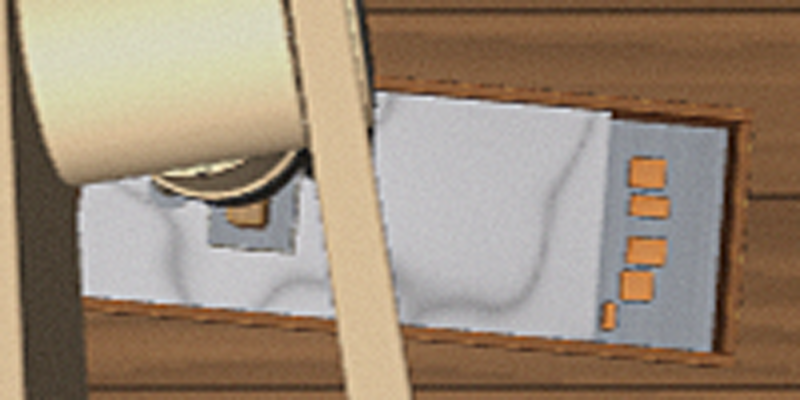

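Run:
```python
from h import *
V=view(B(-40,-165,.03),-95,.20,"w4"); print(st()); snap("scene","sc4")
p=proj(B(-50,-150,.036),*V[1:]); print(p)
x,y=int(p[0]),int(p[1]); M=cv2.resize(V[0][max(0,y-90):y+90,max(0,x-120):x+120],(560,420),interpolation=cv2.INTER_CUBIC); cv2.imwrite("pics/w4c.png",M[:,:,::-1])
```

```text
(41.8583, [465.4, -165.9, 199.9], [-0.4, 0.4, -2.3], 19.0, 78.1)
[333.23238632 257.60456477]
```

View pics/w4c.png

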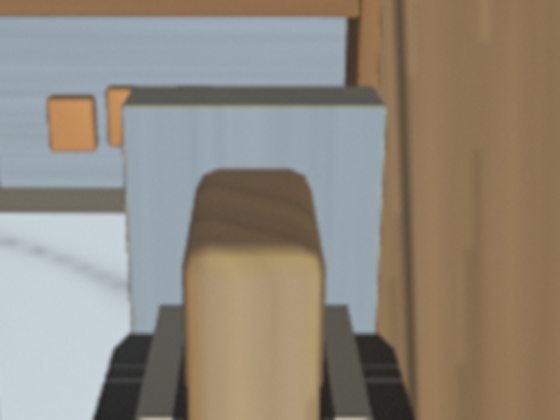

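Run:
```python
from h import *
V=view(B(25,-110,.03),-95,.20,"w5"); print(st())
p=proj(B(-50,-150,.036),*V[1:]); print(p)
for c in chips(V,.012): print(c)
x,y=int(p[0]),int(p[1]); M=cv2.resize(V[0][max(0,y-90):y+90,max(0,x-120):x+120],(560,420),interpolation=cv2.INTER_CUBIC); cv2.imwrite("pics/w5c.png",M[:,:,::-1])
```

```text
(42.3917, [534.3, -115.9, 199.5], [-0.2, 0.4, -1.3], 18.8, 78.3)
[406.08176996 199.120301  ]
(np.int32(347), [16.0, -184.0], [10.0, -196.0], [22.0, -172.0])
(np.int32(458), [-14.0, -184.0], [-22.0, -196.0], [-6.0, -172.0])
(np.int32(455), [38.0, -181.0], [30.0, -191.0], [47.0, -170.0])
(np.int32(434), [-36.0, -179.0], [-46.0, -188.0], [-27.0, -169.0])
(np.int32(123), [-61.0, -159.0], [-70.0, -162.0], [-53.0, -156.0])
```

View pics/w5c.png

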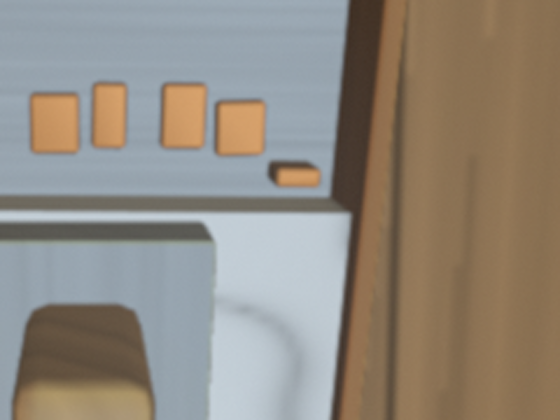

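Run:
```python
from h import *
p=(.4424,.3516)
bot.goto(pos(p,.16),R(-20.3)); print(st()); bot.move_straight(pos(p,.05),feed=.12)
z,f=lower(p,.0325-DZ,.024-DZ,fmax=2.5); print("rest contact",z+DZ,f)
bot.open_gripper(); bot.sleep(.2); bot.move_straight(pos(p,.13),feed=.15); print(st())
A=view((.53,.29,.03),90,.25,"b1"); C=view((.53,.29,.03),0,.25,"b2")
h=[cheese_hole(V,(.6008,.3213,.03)) for V in(A,C)]; print(h)
if h[0] is not None and h[1] is not None: print("hole",tri([(h[0],*A[1:]),(h[1],*C[1:])]))
g=[grip_top(V,(.4424,.3516,.062)) for V in(A,C)]; print("scraper",tri([(g[0][0][0],*A[1:]),(g[1][0][0],*C[1:])]))
P=np.array([plane(q,*A[1:],.062) for q in g[0][1]]); e=np.roll(P,-1,0)-P; i=np.linalg.norm(e,axis=1).argmax(); print("yaw",np.degrees(np.arctan2(e[i,1],e[i,0]))%180)
print(st())
```

```text
(44.15, [443.1, 350.9, 124.0], [-0.7, -0.6, -2.2], 18.8, 78.2)
rest contact 0.028999999999999998 6.238216591602198
(49.25, [441.9, 351.2, 93.1], [-0.2, -0.4, -0.5], 85.2, 0.0)
[array([409.7101086 , 166.54553049]), array([243.94789272, 155.32260536])]
hole (array([0.62112532, 0.3673951 , 0.02975183]), np.float64(0.014582877183693624))
scraper (array([0.44095623, 0.35126208, 0.05830399]), np.float64(0.006236305339840592))
yaw 159.60157559678305
(52.4167, [581.5, 290.2, 250.0], [0.8, 0.4, -0.1], 85.2, 0.0)
```

View pics/b1.png

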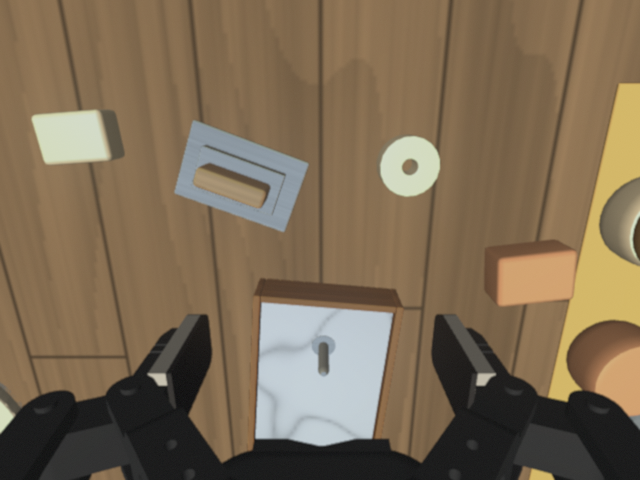

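Run:
```python
from h import *
p=(.6211,.3674); a=PSI+90
bot.goto(pos(p,.10),R(a)); 
V=snap("wrist","g1"); q=cheese_hole(V,(*p,.03)); print("pre", q is not None and plane(q,*V[1:],.0298))
bot.move_straight(pos(p,.005),feed=.1); print(st()); bot.close(45); print(st())
bot.move_straight(pos(p,.125),feed=.1); bot.sleep(.3); print(st())
V=snap("wrist","g2"); P=bot.get_obs()["position"]; zt=.0298+P[2]+DZ-.005
q=cheese_hole(V,(P[0],P[1],zt)); print(q, P, zt, q is not None and (plane(q,*V[1:],zt)-P)*1e3)
```

```text
pre [0.62087852 0.36775733 0.0298    ]
(54.8417, [621.7, 367.8, -30.4], [0.6, 0.1, -0.5], 85.5, 0.0)
(55.2083, [621.6, 367.7, -29.7], [-1.2, -0.7, 7.7], 61.1, 48.0)
(56.8583, [621.0, 367.3, 88.5], [-0.6, 0.2, -1.4], 61.4, 48.9)
[320.70582685 345.88605803] [0.62101836 0.36734996 0.0885356 ] 0.14953560013617198 [ 1.12141559  1.31863407 61.        ]
```

View pics/g2.png

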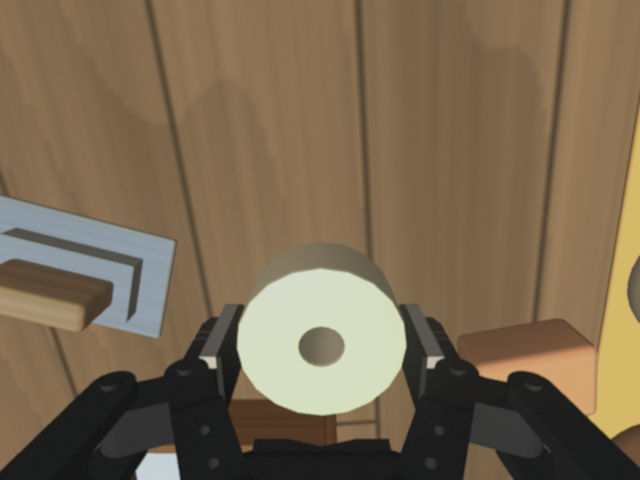

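```bash
cat >> h.py <<'E'
def spindle(V,z=.0615):
    im,K,T=V; g=cv2.cvtColor(np.ascontiguousarray(im),cv2.COLOR_RGB2GRAY); c=proj(SP+[0,0,.026],K,T)
    m=(g<120); yy,xx=np.mgrid[:480,:640]; f,t=proj(SP,K,T),proj(SP+[0,0,.052],K,T)
    w=1.3*K[0,0]*.012/(T[2,3]-.06); s=np.clip(((xx-f[0])*(t-f)[0]+(yy-f[1])*(t-f)[1])/max((t-f)@(t-f),1),0,1)
    m&=np.hypot(xx-f[0]-s*(t-f)[0],yy-f[1]-s*(t-f)[1])<w
    b=max(blobs(im,m,30),key=lambda x:x[0]); k=b[2].astype(np.uint8)
    h=cv2.convexHull(np.argwhere(k)[:,::-1].astype(np.int32)); M=cv2.moments(h); q=np.array([M["m10"],M["m01"]])/M["m00"]
    return q,plane(q,K,T,z),b[0]
E
python3 - <<'E'
from h import *
for f in("a1","a2","b1","b2"):
    q,P,n=spindle(load(f)); print(f,q.round(1),(P*1e3).round(1),n)
a=PSI+90
for d in (.085,.07):
    t=SP-d*EY; bot.goto(pos(t,.14),R(a)); bot.sleep(.2); V=snap("wrist",f"k{int(d*1e3)}"); q,P,n=spindle(V); print(q.round(1),(P*1e3).round(1),n,st())
E
```

```text
a1 [330.8 316.5] [532.3 161.8  61.5] 205
a2 [402.7 236. ] [533.9 160.2  61.5] 201
b1 [323.5 356.9] [532.9 161.5  61.5] 264
b2 [448.7 247.4] [533.4 160.3  61.5] 278
[317.9 102.1] [532.6 160.   61.5] 408 (58.3333, [525.9, 75.2, 103.6], [-0.1, 0.0, -1.5], 60.9, 48.9)
[318.8 130.9] [532.6 158.8  61.5] 399 (58.8333, [526.8, 89.1, 103.8], [-0.3, -0.4, -1.3], 61.1, 48.9)
```

```bash
cat >> h.py <<'E'
def insert(xy,t0,t1,step=.001,fz=5.,n=140):
    xy=np.array(xy,float); t=t0; bot.move_straight(pos(xy,t),feed=.06); bot.sleep(.2); f0=np.array(bot.get_obs()["ft_force"]); log=[]
    for i in range(n):
        if t<=t1: break
        t-=step; bot.move_straight(pos(xy,t),feed=.03)
        f=np.array(bot.get_obs()["ft_force"])-f0
        l=np.hypot(f[0],f[1])
        if l>2: xy+=f[:2]/l*min(.0004,l*1e-4)
        if f[2]>fz: log.append((round(t,4),f.round(1).tolist(),(xy*1e3).round(2).tolist()))
        if f[2]>3*fz or len(log)>5: break
    return t,xy,f,log
E
python3 - <<'E'
from h import *
xy=(.5315,.1579); bot.goto(pos(xy,.14),R(PSI+90)); print(st())
bot.move_straight(pos(xy,.100),feed=.08)
r=insert(xy,.098,.0425); print(r); print(st())
E
```

```text
(59.2083, [531.5, 158.7, 103.7], [0.3, -0.8, -0.8], 61.3, 48.9)
(0.041999999999999954, array([0.5316997 , 0.15788852]), array([-1.16793579, -1.09242713,  6.84037976]), [(0.042, [-1.2, -1.1, 6.8], [531.7, 157.89])])
(74.3083, [531.8, 157.9, 6.3], [-1.7, -1.0, 5.6], 61.2, 49.5)
```

```bash
cat >> h.py <<'E'
def hub(V,approx,r=70):
    im,K,T=V; h=hsv(im); p=proj(approx,K,T); yy,xx=np.mgrid[:480,:640]
    m=((h[...,1]<70)&(h[...,2]>70)&(np.hypot(xx-p[0],yy-p[1])<r*2)).astype(np.uint8)
    c,hi=cv2.findContours(m,cv2.RETR_CCOMP,cv2.CHAIN_APPROX_NONE); out=[]
    for i in range(len(c)):
        if hi[0][i][3]>=0 and cv2.contourArea(c[i])>40:
            e=cv2.fitEllipse(c[i]); par=cv2.contourArea(c[hi[0][i][3]]); out.append((np.array(e[0]).round(1),np.round(e[1],1),cv2.contourArea(c[i]),par,hi[0][i][3]))
    return out,c,m
E
python3 - <<'E'
from h import *
bot.open_gripper(); bot.sleep(.2)
bot.move_straight(pos((.5317,.1579),.16),feed=.15); print(st())
a=PSI+90; t=SP-.082*EY; bot.goto(pos(t,.20),R(a)); V=snap("wrist","n1")
im,K,T=V; h=hsv(im); m=(h[...,1]<90)&(h[...,2]>140)&(h[...,0]>20)&(h[...,0]<60); p=proj(SP+[0,0,.03],K,T)
for A,c,k in blobs(im,m,800):
    e=cv2.minEnclosingCircle(np.argwhere(k)[:,::-1].astype(np.int32)); print("cheese",A,e,p,"top if r31:",T[2,3]-K[0,0]*.031/e[1]*1.0,(plane(e[0],*V[1:],.066)*1e3).round(1))
P=(.499,-.382,.024)
for n,a in(("h1",10),("h2",100)):
    u=R(a)[:,0]; t=np.array(P)-.082*u; bot.goto(pos(t,.22),R(a)); bot.sleep(.15); V=snap("wrist",n)
    o,c,m=hub(V,P); print(n,proj(P,*V[1:]).round(1),m.sum())
    for x in o: print(x[:4],(plane(x[0],*V[1:],.024)*1e3).round(1))
print(st())
E
```

```text
(75.8167, [531.1, 157.7, 123.0], [-0.1, -0.9, -1.0], 85.5, 0.0)
cheese 6149 ((320.1639099121094, 107.52476501464844), 47.630062103271484) [319.50334233 107.2095919 ] top if r31: 0.09094212424050413 [533.1 158.9  66. ]
h1 [320.5 112.2] 3076
(array([325.7, 111.7]), array([18.2, 19.2]), 272.5, 3175.5) [ 500.2 -386.2   24. ]
h2 [320.1 108.5] 2916
(array([320.4, 113.7]), array([18.5, 19. ]), 273.0, 3024.5) [ 499.9 -386.    24. ]
(79.8667, [513.1, -462.7, 183.9], [0.4, 0.1, -0.2], 85.8, 0.0)
```

Run:
```python
from h import *
C=np.array([.5000,-.3861])
def blade_yaw(V):
    o,c,m=hub(V,(*C,.024)); k=c[o[0][4]].reshape(-1,2)
    fill=np.zeros((480,640),np.uint8); cv2.drawContours(fill,c,o[0][4],1,-1)
    P=np.array([plane(q,*V[1:],.004)[:2] for q in np.argwhere(fill)[:,::-1]])-C
    d=np.linalg.norm(P,axis=1); far=P[d>.025]; v=far.mean(0); 
    return np.degrees(np.arctan2(v[1],v[0])),d.max(),len(far),P[d>.05].mean(0)
for n in("h1","h2"): print(n,blade_yaw(load(n)))
a=np.mean([blade_yaw(load(n))[0] for n in("h1","h2")]); print(a)
bot.goto(pos(C,.13),R(a)); bot.sleep(.15); V=snap("wrist","h3"); o,_,_=hub(V,(*C,.024)); 
for x in o: print(x[:4],(plane(x[0],*V[1:],.024)*1e3).round(1))
H1=load("h1"); print("tri",tri([(o[0][0],*V[1:]),((325.7,111.7),*H1[1:])]))
print(st())
```

```text
h1 (np.float64(7.239415457430353), np.float64(0.06054718512536615), 1699, array([0.05408177, 0.00705388]))
h2 (np.float64(7.50287034393458), np.float64(0.060628456129271785), 1567, array([0.05420508, 0.007027  ]))
7.371142900682466
(array([319.1, 233.8]), array([12.5, 19.2]), 186.0, 4355.0) [ 503.7 -385.7   24. ]
tri (array([ 0.50013769, -0.38618913,  0.01270095]), np.float64(0.0961385835406524))
(81.5667, [500.1, -386.3, 94.0], [-0.0, 0.9, -0.0], 85.7, 0.0)
```

Run:
```python
from h import *
C=(.5000,-.3861)
bot.move_straight(pos(C,.006),feed=.1); print(st()); bot.close(60); bot.sleep(.2); print(st())
bot.move_straight(pos(C,.12),feed=.1); bot.sleep(.3); print(st())
V=snap("wrist","i1"); im=V[0]; P=np.array(bot.get_obs()["position"])
zt=.024+P[2]+DZ-.006; o,_,_=hub(V,(P[0],P[1],zt),60); print(zt,proj((P[0],P[1],zt),*V[1:]))
for x in o: print(x[:4],((plane(x[0],*V[1:],zt)-P)*1e3).round(1))
# brightness profile down the middle column and across the predicted row
g=cv2.cvtColor(im,cv2.COLOR_RGB2GRAY); q=proj((P[0],P[1],zt),*V[1:]).astype(int)
for dc in(-6,0,6): print(dc,g[q[1]-60:q[1]+60:2,q[0]+dc].tolist())
for dr in(-8,0,8): print(dr,g[q[1]+dr,q[0]-60:q[0]+60:2].tolist())
```

```text
(82.9583, [500.5, -386.5, -29.5], [0.6, -0.0, -0.2], 85.3, 0.0)
(83.725, [500.3, -386.4, -29.8], [0.2, 0.0, 5.8], 27.2, 59.8)
(85.3167, [499.8, -386.0, 83.4], [0.2, 0.3, -1.3], 27.2, 59.2)
0.13771618380289846 [318.33355171 343.22546063]
(array([321.1, 325.9]), array([ 6., 20.]), 92.0, 9840.0) [ 7.5 -0.1 54.2]
-6 [170, 148, 89, 85, 83, 83, 85, 85, 85, 82, 82, 82, 87, 124, 167, 168, 169, 168, 168, 169, 162, 120, 88, 82, 82, 81, 81, 81, 80, 82, 84, 81, 80, 79, 78, 80, 79, 85, 129, 168, 168, 170, 170, 171, 169, 170, 171, 171, 171, 172, 171, 171, 172, 172, 161, 68, 37, 38, 39, 38]
0 [169, 107, 84, 85, 85, 84, 83, 85, 86, 85, 84, 84, 100, 157, 166, 165, 166, 165, 165, 164, 136, 118, 113, 84, 81, 82, 82, 82, 82, 82, 81, 81, 83, 83, 82, 82, 81, 82, 93, 151, 167, 167, 166, 167, 166, 168, 172, 171, 171, 171, 172, 172, 172, 169, 92, 38, 37, 40, 39, 39]
6 [167, 102, 83, 84, 85, 86, 85, 83, 83, 85, 85, 85, 101, 161, 170, 169, 169, 169, 169, 168, 138, 117, 114, 86, 80, 81, 81, 82, 83, 84, 84, 83, 81, 81, 81, 83, 84, 83, 96, 154, 171, 170, 169, 170, 170, 170, 172, 173, 173, 172, 172, 172, 173, 167, 81, 39, 38, 39, 36, 39]
-8 [35, 54, 79, 79, 80, 80, 79, 81, 79, 47, 36, 37, 35, 79, 169, 176, 174, 174, 173, 172, 174, 154, 84, 78, 80, 81, 80, 81, 83, 82, 82, 81, 80, 81, 80, 81, 80, 81, 79, 80, 82, 88, 144, 175, 175, 174, 173, 171, 169, 167, 94, 39, 38, 39, 43, 76, 80, 80, 79, 80]
0 [59, 79, 79, 79, 79, 79, 79, 79, 55, 32, 33, 34, 35, 65, 167, 176, 174, 172, 173, 173, 170, 107, 79, 78, 78, 80, 82, 84, 82, 81, 81, 83, 85, 84, 83, 83, 82, 81, 81, 81, 83, 88, 106, 169, 175, 174, 173, 171, 169, 167, 84, 38, 38, 38, 38, 46, 77, 79, 79, 79]
8 [32, 32, 34, 56, 139, 213, 216, 216, 109, 69, 60, 31, 33, 50, 149, 177, 174, 172, 172, 173, 174, 174, 143, 87, 80, 79, 79, 78, 80, 83, 82, 84, 83, 81, 81, 80, 80, 81, 81, 81, 90, 138, 174, 176, 176, 175, 173, 171, 171, 157, 65, 35, 38, 53, 70, 88, 203, 212, 210, 158]
```

```bash
cat >> h.py <<'E'
def hubhole(V,P): # held hub: hole centre pixel
    im,K,T=V; g=cv2.cvtColor(np.ascontiguousarray(im),cv2.COLOR_RGB2GRAY); q=proj(P,K,T)
    c,hi=cv2.findContours((g>128).astype(np.uint8),cv2.RETR_CCOMP,cv2.CHAIN_APPROX_NONE)
    b=[k for k,x in zip(c,hi[0]) if x[3]>=0 and 500<cv2.contourArea(k)<2500 and np.hypot(*(np.array(cv2.minEnclosingCircle(k)[0])-q))<25]
    return cv2.fitEllipse(b[0]) if b else None
E
python3 - <<'E'
from h import *
P0=np.array([.5,-.3861]); bot.goto(pos(P0,.16),R(PSI)); t=SP-.085*EX; bot.goto(pos(t,.17),R(PSI)); bot.sleep(.3)
V=snap("wrist","j1"); P=np.array(bot.get_obs()["position"]); print(st())
zt=P[2]+DZ+.018; e=hubhole(V,(P[0],P[1],zt)); print(e, proj((P[0],P[1],zt),*V[1:])); 
if e: d=plane(e[0],*V[1:],zt)-P; print("hub off EX,EY mm",d@EX*1e3,d@EY*1e3)
q=proj(SP+[0,0,.052],*V[1:]); print("tip pred",q); x,y=q.round().astype(int)
g=cv2.cvtColor(V[0],cv2.COLOR_RGB2GRAY)
for r in range(y-20,y+21,2): print("%3d "%r+" ".join("%3d"%v for v in g[r,x-22:x+23:2]))
print("cols",x-22)
E
```

```text
(88.0333, [448.1, 166.0, 133.8], [0.4, 0.6, -1.8], 26.9, 59.2)
((321.13037109375, 341.58416748046875), (40.29771041870117, 46.0189094543457), 88.4459228515625) [318.78126701 343.77079858]
hub off EX,EY mm 0.945691358053396 -0.881730148659834
tip pred [318.7559596  106.87374355]
 87 201 202 202 202 202 202 200 201 203 202 201 202 202 202 201 202 202 202 202 203 202 201 201
 89 201 201 202 202 203 201 202 202 201 201 202 201 202 203 201 201 202 201 201 201 202 202 203
 91 201 202 202 202 201 201 201 201 202 202 198 193 182 189 196 201 203 201 202 202 202 201 202
 93 202 202 201 201 202 201 202 202 198 174 138 122 118 121 130 161 191 202 201 202 202 202 201
 95 201 202 202 201 202 202 201 195 148 111 118 132 140 138 130 117 132 185 202 202 202 202 202
 97 201 202 201 203 202 203 199 152  95  99  98  97 112 127 143 142 127 130 186 203 202 201 202
 99 202 201 202 202 201 202 177  96  87  91  93  92  89  89 120 145 143 122 146 200 202 202 202
101 201 202 202 201 202 198 135  86  95 106 115 112 100  92  94 127 145 145 118 183 202 201 202
103 202 202 202 202 202 192 106  94 111 137 144 142 1
[... 503 characters left out ...]
132 197 202 202 202
115 202 201 201 202 201 202 192 128 101 109 114 112 107 101 118 143 137 113 173 202 202 203 201
117 201 201 202 201 201 202 201 188 126  97 104 107 116 129 143 136 111 156 199 202 202 201 201
119 202 201 202 201 202 201 202 202 188 148 114 117 125 124 121 129 170 199 202 202 202 202 202
121 202 202 201 201 201 202 201 201 202 200 184 171 163 165 179 195 202 202 201 202 202 202 202
123 201 201 202 201 202 201 199 201 201 202 201 202 202 201 202 202 202 202 203 202 202 202 201
125 201 201 202 202 201 201 201 202 201 201 202 201 202 202 202 201 203 201 202 201 201 201 202
127 202 202 201 202 201 202 202 201 202 202 201 202 201 202 202 202 201 201 202 202 202 201 202
cols 297
```

Run:
```python
from h import *
xy=(SP-.00105*EX+.0012*EY)[:2]; print(xy)
bot.move_straight(pos(xy,.17),feed=.12); bot.move_straight(pos(xy,.104),feed=.1)
r=insert(xy,.100,.0705,step=.0007,fz=4); print(r); print(st())
```

```text
[0.5317541  0.16038365]
(0.07129999999999975, array([0.53135415, 0.1603903 ]), array([-4.63187821,  0.07698201, 14.26714074]), [(0.072, [-1.3, 1.0, 5.7], [531.75, 160.38]), (0.0713, [-4.6, 0.1, 14.3], [531.35, 160.39])])
(100.3917, [531.9, 160.4, 36.2], [-4.9, -0.6, 13.6], 27.0, 61.0)
```

Run:
```python
from h import *
xy=(.5316,.1604)
bot.move_straight(pos(xy,.0721),feed=.02); bot.open_gripper(); bot.sleep(.3); print(st())
bot.move_straight(pos(xy,.19),feed=.15)
t=SP-.085*EX; bot.goto(pos(t,.19),R(PSI)); bot.sleep(.2); V=snap("wrist","z1"); print(st())
g=cv2.cvtColor(V[0],cv2.COLOR_RGB2GRAY); q=proj(SP+[0,0,.054],*V[1:]); x,y=q.round().astype(int)
for r in range(y-28,y+29,4): print("%3d "%r+" ".join("%3d"%v for v in g[r,x-28:x+29:4]))
# height of hub top: steel blob seen from two places
W=view(SP+[0,0,.054],-90,.26,"z2"); Z=view(SP+[0,0,.054],0,.28,"z3")
G=[grip_top(U,(.4424,.3516,.062))[0][0] for U in(Z,)]; print("scraper",(plane(G[0],*Z[1:],.062)*1e3).round(1))
for U in(W,Z): print([c for c in chips(U,.012) if c[1][1]>-140],len([c for c in chips(U,.012) if c[1][1]<-150]))
S=snap("scene","z4"); T=snap("top","z5"); print(st())
```

```text
(101.5417, [531.6, 160.4, 35.9], [0.5, 0.5, 1.0], 85.2, 0.0)
(103.1583, [448.9, 166.2, 153.6], [-0.5, -0.0, -0.0], 85.3, 0.0)
 80 198 199 181 146 145 144 142 146 144 142 143 142 200 200 199
 84 199 199 182 146 144 133 124 127 126 138 145 142 201 200 200
 88 199 199 186 133 144 142 142 142 146 143 128 155 200 199 199
 92 199 200 173 144 148 143 142 142 147 143 144 137 198 199 199
 96 199 199 140 145 148 136 104 102 119 143 145 147 153 199 200
100 199 178 145 146 133  96  89  88 113 107 145 148 138 199 199
104 199 136 146 146 113  84 115 130  93 127 123 147 143 163 199
108 199 143 145 144 169  97 143 142 123 100 107 147 143 170 200
112 199 139 146 144 169  97 136 145 111 116 104 147 144 175 199
116 198 147 146 145 108 152 104 109 103 141 129 147 144 184 199
120 199 189 146 146 141 139 166 118 111  94 146 147 139 200 200
124 199 199 138 146 148 142 117 110 134 144 146 147 167 199 199
128 198 198 197 140 147 144 142 141 146 144 145 157 200 200 200
132 199 199 198 199 150 142 142 143 145 140 181 199 199 199 200
136 199 199 199 199 193 146 141 136 142 142 200 200 199 200 199
scraper [443.6 350.4  62. ]
[] 0
[] 5
(111.3583, [574.3, 159.1, 280.0], [-0.4, -1.0, 0.0], 85.4, 0.0)
```

Run:
```python
from h import *
print(bot.sign_off())
```

```text
the job is handed in; nothing more can be done
None
```

I finished the job and handed it in at about 111 s. All five chips present are in the well (one on its edge), the scraper is upright within about 2 mm of its rest's centre, and the small cheese and the blade are seated on the spindle, which I judged from contact heights and pixel readings, having used all 14 picture views. Two things to note: the fingertips proved about 36 mm shorter than the stated TCP, so the first grasp closed on air and I recalibrated by touching the table. The cheese was knocked aside once and found again.

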